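# Make up two printing kits on trays

## Robot

A 7-joint arm with a two-finger parallel gripper is mounted at the origin on the work surface. World frame = base frame: x ahead of the robot, y to its left, z up, the work surface at z = 0. Lengths are in m, angles in rad, forces in N, time in s.
With the tool pointing down it reaches from about 0.4 to 0.875 m from the base axis. Payload 6.5 kg.
Tool frame: the origin (TCP) lies midway between the tips of the shut fingers; the grasp point (between the pads) lies 19 mm behind it; z points along the fingers, y is the line along which they close (so a half turn about z gives the same grasp; the last joint's range is limited). The gripper opens to 88 mm and grips with 3 to 60 N. Pads are 18 mm wide; open, the fingers measure 123 mm over their backs; the gripper's body (75 mm by 187 mm) begins 45 mm behind the grasp point.
Start: joints at [1.16, 0.536, -0.004, 1.538, 0.003, 1.067, -0.071], TCP at [0.22, -0.612, 0.239] pointing down, gripper open.
Joint ranges: [-2.7, 2.7], [-0.37, 2.16], [-1.27, 1.26], [0.24, 2.4], [-1.31, 4.45], [0.19, 1.91], [-2.76, 2.76]. Speed limits (rad/s): [2.39, 2.39, 3.14, 3.14, 3.14, 3.14, 3.14].

## Interface

Orientations are given as a unit quaternion [x, y, z, w].
In Python, from workcell import read_state, get_image, finish_job gives the robot as it stands. The module is installed in compiled form; this text tells all that it offers.
- The arm moves only by the tool jog_arm, never from a script. Its argument "plan" is a list of rows, each a list of 7 numbers: the shift along the tool's x, y, z in m, then the turn, a rotation vector about the tool's x, y, z in degrees, then the opening, from 0 (shut) to 1 (fully open). In form: [[dx, dy, dz, ax, ay, az, fingers], ...]. A call has 1 to 10 rows; each row is the pose to reach, as a shift and turn from the pose commanded when the call began, along the tool's axes at that moment; what a row does not reach only later rows make up. A row lasts 1/10 s, in which the tool goes at most 50 mm and 8.59 degrees, less where a joint would pass 70% of its speed; a pose out of reach is approached as far as the arm can. A call with a gripper value outside its range is refused whole. The fingers move at their own pace and stop on an object; "newtons" is the grip in N (left out, the last holds). Time passes only in rows, so rows that repeat a pose let the fingers close. It gives the time, the measured TCP pose, the force, the opening and the grip force at its end, in the units of the state.
- read_state(): the state, without advancing time (a new reading comes with each control period).
- get_image(name): name is "scene" or "side" or "wrist"; returns a dict with "pixels" (400x640x3 uint8, red, green, blue), "fx", "fy", "cx", "cy" (pixels), "dist" ([k1, k2, p1, p2, k3] as OpenCV has them; the pictures are not rectified), "R" (3x3) and "t" (3): a world point X has camera coordinates R X + t; the wrist camera has in their place "mount" (4x4, takes a point from camera to tool coordinates, whose origin is the TCP and whose axes are the flange's). Camera axes: x right, y down, z forward; pixel columns grow to the right and rows downward; lengths in m; the calibration is good to about 2 mm. A picture is of the moment at which its call begins: read the wrist's pose just before it. There is no depth.
- finish_job(): hands the job in; it is judged then, once.
The state is a dict: "t": time; "qpos": joint angles; "qvel": joint speeds; "joint_efforts": joint torques, N m; "position": TCP position; "eef_rot": TCP orientation; "contact_force": force on the tool from outside, world axes, zero at the start; "torque": the same for the moment, N m; "grip_width": finger opening in m; "grip_force": force on a finger pad.
Only numpy, scipy, OpenCV 4.12 (cv2) and the standard library are available. Lean on these libraries where they do the work, as an engineer would, in place of code of your own. Each camera call takes 0.05 s, during which the arm holds its last target. There are 200 camera calls.

## Task

Make up the two printing kits from the stock on the bench: the black tray gets the red ink tin, the blue ink tin and the ink roller, the white tray gets the yellow ink tin and the wooden printing block. Stand each tin upright in the pocket whose floor spot has its colour, and lay the roller and the block flat on the floor of the long compartment of their trays, the block on its printing face. Set everything down gently, without dropping it, and leave the green tin, the books and the brush jar where they are.

Things in the scene. Friction and masses are not known exactly. Their poses are not given: they have to be found in the camera images.
- red (a point): red ink tin, an upright cylinder 48 mm in diameter and 64 mm tall, silver with a white paper band and a flat red lid; the point is at its centre, 32 mm above its underside. Loose, about 0.2 kg
- blue (a point): blue ink tin, an upright cylinder 48 mm in diameter and 64 mm tall, silver with a white paper band and a flat blue lid; the point is at its centre, 32 mm above its underside. Loose, about 0.2 kg
- yellow (a point): yellow ink tin, an upright cylinder 48 mm in diameter and 64 mm tall, silver with a white paper band and a flat yellow lid; the point is at its centre, 32 mm above its underside. Loose, about 0.2 kg
- brayer_grip (a point): ink roller lying level: pale wooden handle along its x, brick-red roller (36 mm diameter, 44 mm wide) at its +x end. 130 mm long (65 either way from this point), 54 mm wide over the wire frame, 36 mm high. Point: on the handle's axis at mid-length, near the mass centre, 18 mm above its underside; handle 26 mm thick from 47 mm behind to 7 mm ahead of it. Either way round will do. 0.15 kg
- block_grip (a point): wooden hand printing block standing on its printing face: pale base 110 (along its x) x 46 x 22 mm high, on its middle a dark upright grip bar 64 (along x) x 24 mm and 40 mm tall (62 mm overall). Point: in the grip bar over the block's centre, 46 mm above the underside. Either way round will do. Loose, 0.17 kg
- black_tray: black (dark grey floor) kit tray, 158 mm square, fixed. Origin: centre of its underside, z up. Floor and walls 4 mm thick, walls 14 mm high over the bench. Long compartment on its -x side, 74 (x) by 150 (y) mm inside, centre x = -38, y = 0 mm; two pockets on its +x side, 72 x 73 mm inside, centres x = 39, y = +38.5 and -38.5 mm. Red spot in the pocket at y = +38.5, blue in that at y = -38.5.
- white_tray: white kit tray, 158 mm square, fixed. Origin: centre of its underside, z up. Floor and walls 4 mm thick, walls 14 mm high over the bench. Long compartment on its -x side, 74 (x) by 150 (y) mm inside, centre x = -38, y = 0 mm; two pockets on its +x side, 72 x 73 mm inside, centres x = 39, y = +38.5 and -38.5 mm. Yellow spot in the pocket at y = -38.5; the plain one at y = +38.5 is spare.
- green (a point): green ink tin, an upright cylinder 48 mm in diameter and 64 mm tall, silver with a white paper band and a flat green lid; the point is at its centre, 32 mm above its underside. Loose, about 0.2 kg. Not wanted: leave it alone
- books: two finished books stacked, blue under yellow, 90 x 125 mm and 28 mm high; origin at the centre of the underside. Leave alone
- jar: white jar 72 mm in diameter and 70 mm tall with brushes standing in it up to 124 mm; origin at the centre of its underside. Leave alone
Things that resemble listed ones, but are neither listed nor needed, are in the scene too. Leave any orange or purple look-alike of the part that bears red alone.

How it is judged:
By the outcome, as a careful person would: the job done as asked, in the order asked, and still so for the second after the job is handed in, with the robot touching nothing.
It also fails if it takes over 128 s, if anything falls off the work surface, if the arm or the gripper's body presses on something with over 40 N, if the wrist force passes 120 N, or if a joint passes its speed limit or range.

## Working session

There is one attempt and no reset: what is moved stays moved. The work goes in short steps, Python scripts to look and compute and a tool call to move; the robot and the scene stay as the last step left them, time stands still between calls to the robot, and variables do not carry over. Pictures are saved under pics/ and viewed, at most 15 in all, crops included, and the job is handed in when it is done.

Besides the shell and the picture viewer there is one more tool, called after "Emit:" as name(argument=value, ...) on one line, values as JSON. jog_arm: Moves the arm, as the interface text tells. Its arguments: {"type":"object","properties":{"plan":{"type":"array","items":{"type":"array","items":{"type":"number"}}},"newtons":{"type":"number"}},"required":["plan"]}

```bash
mkdir -p pics
cat > h.py <<'E'
import numpy as np, cv2, pickle
from workcell import read_state, get_image, finish_job
from scipy.spatial.transform import Rotation as Rot
def cam(name):
    s=read_state(); im=get_image(name)
    K=np.array([[im['fx'],0,im['cx']],[0,im['fy'],im['cy']],[0,0,1.]]); d=np.array(im['dist'],float)
    if 'mount' in im:
        T=np.eye(4);T[:3,:3]=Rot.from_quat(s['eef_rot']).as_matrix();T[:3,3]=s['position']
        M=np.linalg.inv(T@np.array(im['mount'])); R,t=M[:3,:3],M[:3,3]
    else: R,t=np.array(im['R']),np.array(im['t'])
    c=dict(K=K,d=d,R=R,t=t,px=im['pixels']); pickle.dump(c,open(name+'.pkl','wb')); return c
def load(n): return pickle.load(open(n+'.pkl','rb'))
def world(c,uv,z):
    p=cv2.undistortPoints(np.array(uv,float).reshape(-1,1,2),c['K'],c['d']).reshape(-1,2)
    r=np.c_[p,np.ones(len(p))]@c['R']; o=-c['R'].T@c['t']
    return o+r*((np.asarray(z)-o[2])/r[:,2])[:,None]
def proj(c,X): return cv2.projectPoints(np.array(X,float).reshape(-1,1,3),cv2.Rodrigues(c['R'])[0],c['t'],c['K'],c['d'])[0].reshape(-1,2)
def save(c,n,crop=None,scale=1):
    p=c['px'][:,:,::-1]
    if crop: p=p[crop[1]:crop[3],crop[0]:crop[2]]
    cv2.imwrite('pics/'+n,cv2.resize(p,None,fx=scale,fy=scale,interpolation=cv2.INTER_CUBIC))
E
python3 - <<'E'
from h import *
for n in('scene','side'):
    c=cam(n);save(c,n+'1.png',scale=1.25);print(n,-c['R'].T@c['t'],c['R'][2])
s=read_state();print(s)
E
```

```text
scene [1.36148431 0.07710594 1.20244966] [-0.54509926 -0.03436198 -0.83766703]
side [0.27765613 0.92487962 0.77869396] [ 0.26094535 -0.75403297 -0.6027784 ]
{'t': 0.1, 'qpos': array([ 1.15982213,  0.53711124, -0.00444987,  1.53869753,  0.00258954,
        1.06728505, -0.07120073]), 'qvel': array([ 0.00015007, -0.00238475, -0.00125743, -0.00372977, -0.00039443,
       -0.00035398,  0.00013032]), 'joint_efforts': array([ 4.14659953e-03, -5.72069693e+01,  9.94708836e-01, -2.52225763e+01,
       -5.61232748e-02,  1.34496027e-02,  2.49228776e-05]), 'position': array([ 0.2195153 , -0.61126428,  0.23794301]), 'eef_rot': array([ 9.85171360e-01,  1.71571656e-01, -1.75261010e-04, -7.26878361e-04]), 'contact_force': array([-0.21654959, -0.17552235, -0.4073799 ]), 'torque': array([-0.00806482,  0.03734499,  0.03728089]), 'grip_force': 0.0, 'grip_width': 0.0884297695609952}
```

View pics/scene1.png

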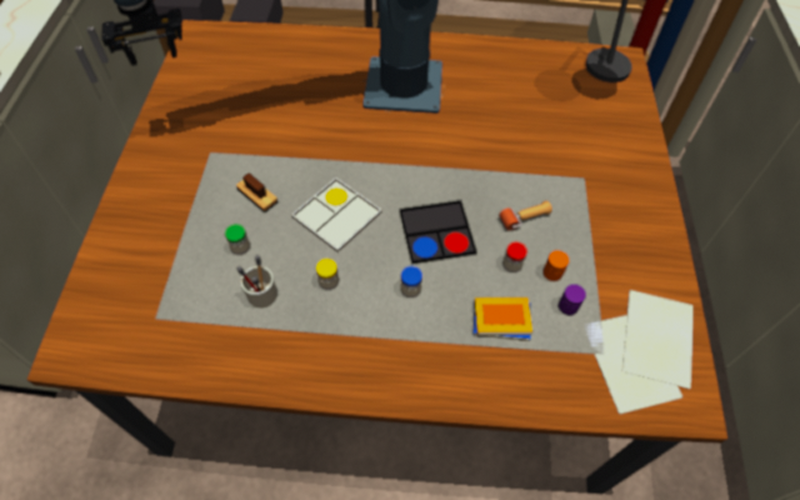

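View pics/side1.png

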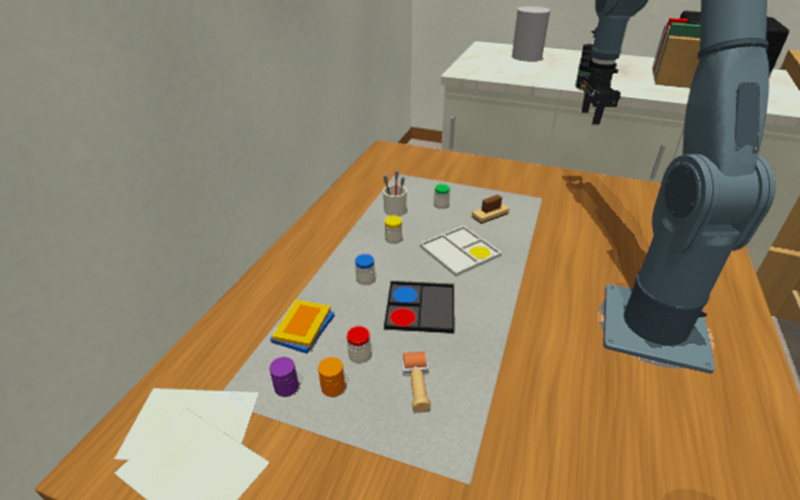

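Tins in the first (scene) view, 1.25× pixels: red lid (516,250), with orange (557,260) and purple (573,295) look-alikes having lids of the body's colour; blue (411,277), yellow (327,268), green (236,233). The trays, the block (257,190) and the roller (525,215) are clear. The side view agrees: red is the tin with the white band at (359,345).

```bash
cat > seg.py <<'E'
from h import *
def blob(c,hue,near,smin=150,vmin=60,tol=8):
    hsv=cv2.cvtColor(c['px'],cv2.COLOR_RGB2HSV); dh=np.abs((hsv[...,0].astype(int)-hue+90)%180-90)
    m=((dh<=tol)&(hsv[...,1]>smin)&(hsv[...,2]>vmin)).astype(np.uint8)
    n,l,st,ce=cv2.connectedComponentsWithStats(m)
    ok=[i for i in range(1,n) if st[i,4]>20]
    i=min(ok,key=lambda i:np.hypot(*(ce[i]-near))); return ce[i],st[i],l==i
E
python3 - <<'E'
from seg import *
a=load('scene');b=load('side')
P={'red':(0,(413,200),(286,268),.064),'blue':(108,(329,218),(292,208),.064),'yellow':(28,(261,213),(314,177),.064),'green':(65,(189,185),(353,150),.064),
'sblue':(108,(340,197),(324,236),.004),'sred':(0,(365,194),(322,254),.004),'syel':(28,(269,157),(384,203),.004)}
for k,(h,n1,n2,z) in P.items():
    out=[]
    for c,n in((a,n1),(b,n2)):
        ce,st,m=blob(c,h,n,120,40); w=world(c,ce,z)[0]; out+=[ce.round(1),st.tolist(),w.round(4)]
    print(k,*out)
A=cv2.resize(a['px'][100:280,120:490,::-1],None,fx=2.1,fy=2.1,interpolation=3)
cv2.imwrite('pics/c1.png',A)
E
```

```text
red [412.9 200.7] [405, 193, 17, 16, 217] [0.5994 0.3009 0.064 ] [286.1 268.4] [277, 261, 19, 16, 239] [0.5923 0.3074 0.064 ]
blue [328.8 220.7] [321, 213, 17, 16, 214] [0.6854 0.067  0.064 ] [291.3 208.8] [284, 204, 15, 11, 139] [0.6781 0.074  0.064 ]
yellow [260.8 214.5] [252, 207, 18, 17, 232] [ 0.6821 -0.1217  0.064 ] [314.1 177.1] [308, 172, 13, 11, 121] [ 0.6751 -0.1163  0.064 ]
green [187.7 186.4] [180, 180, 16, 14, 182] [ 0.6065 -0.3468  0.064 ] [353.3 150.8] [348, 147, 12, 8, 73] [ 0.6    -0.3398  0.064 ]
sblue [339.7 197.5] [330, 189, 21, 18, 298] [0.567  0.0936 0.004 ] [323.8 235.6] [314, 229, 20, 14, 219] [0.5664 0.0925 0.004 ]
sred [364.7 193.7] [354, 184, 22, 20, 315] [0.5468 0.1679 0.004 ] [321.8 253.5] [312, 246, 21, 16, 261] [0.5461 0.1672 0.004 ]
syel [268.5 157. ] [260, 150, 18, 15, 198] [ 0.4334 -0.1387  0.004 ] [383.7 201.5] [376, 197, 16, 10, 121] [ 0.4332 -0.1407  0.004 ]
```

View pics/c1.png

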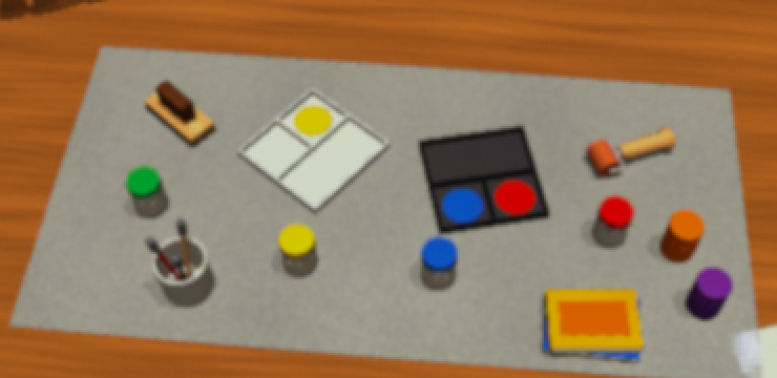

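The crop shows the red tin at crop (615,212), next to the orange (685,225) and purple (710,285) ones, which lack the silver and white band. White tray corners are at (312,92), (388,143), (314,211), (238,153), the block at (180,112), and the roller spans (603,157)–(672,136).

```bash
cat >> h.py <<'E'
def rel(x,y,z,ydeg=None):
    """tool shift/turn to reach TCP x,y,z with closing line at ydeg (mod 180)"""
    s=read_state();R=Rot.from_quat(s['eef_rot']).as_matrix();p=s['position']
    d=np.array([x,y,z])-p; cur=np.degrees(np.arctan2(R[1,1],R[0,1])); turn=0 if ydeg is None else -((ydeg-cur+90)%180-90)
    # tool z is down: +turn about tool z lowers the world angle
    print('t',round(s['t'],1),'pos',p.round(4),'y',round(cur,1),'q7',s['qpos'][6].round(2),'shift mm',(R.T@d*1000).round(1),'turn z',round(turn,1))
E
python3 - <<'E'
from h import *
a=load('scene')
u=lambda L:[(120+x/2.1,100+y/2.1) for x,y in L]
W=world(a,u([(312,92),(388,143),(314,211),(238,153)]),.014);print('white',W.round(3),W.mean(0))
for i in range(4):
    e=W[(i+1)%4]-W[i];print(np.hypot(*e[:2]).round(3),np.degrees(np.arctan2(e[1],e[0])).round(1))
B=world(a,u([(420,143),(522,128),(548,215),(442,232)]),.014);print('black',B.round(3),B.mean(0))
for i in range(4):
    e=B[(i+1)%4]-B[i];print(np.hypot(*e[:2]).round(3),np.degrees(np.arctan2(e[1],e[0])).round(1))
print('block',world(a,u([(146,100),(195,140),(213,125)]),.022).round(3),world(a,u([(176,97)]),.062).round(3))
print('roller',world(a,u([(672,136),(622,153),(603,157)]),[.03,.03,.03]).round(3))
print('orange',world(a,u([(686,222),(712,280)]),.064).round(3),'books',world(a,u([(545,295),(638,345)]),.028).round(3),'jar',world(a,u([(181,258)]),.07))
rel(.44,.22,.35,15)
E
```

```text
white [[ 0.388 -0.144  0.014]
 [ 0.475 -0.02   0.014]
 [ 0.602 -0.112  0.014]
 [ 0.512 -0.236  0.014]] [ 0.49406117 -0.12799525  0.014     ]
0.151 55.2
0.157 -35.8
0.154 -126.1
0.154 143.3
black [[0.47  0.027 0.014]
 [0.429 0.176 0.014]
 [0.58  0.216 0.014]
 [0.621 0.069 0.014]] [0.52512036 0.12195556 0.014     ]
0.155 105.5
0.156 14.8
0.152 -74.4
0.156 -164.4
block [[ 0.431 -0.391  0.022]
 [ 0.499 -0.301  0.022]
 [ 0.47  -0.28   0.022]] [[ 0.453 -0.332  0.062]]
roller [[0.436 0.396 0.03 ]
 [0.474 0.321 0.03 ]
 [0.484 0.293 0.03 ]]
orange [[0.608 0.397 0.064]
 [0.695 0.425 0.064]] books [[0.716 0.211 0.028]
 [0.779 0.332 0.028]] jar [[ 0.7253114  -0.26601895  0.07      ]]
t 0.1 pos [ 0.2195 -0.6113  0.2379] y -70.2 q7 -0.07 shift mm [ 488.5 -708.  -111. ] turn z -85.2
```

Emit:
jog_arm(plan=[[0.42,-0.5,-0.18,0,0,-85,1],[0.42,-0.5,-0.18,0,0,-85,1],[0.42,-0.5,-0.18,0,0,-85,1],[0.42,-0.5,-0.18,0,0,-85,1],[0.42,-0.5,-0.18,0,0,-85,1],[0.42,-0.5,-0.18,0,0,-85,1],[0.42,-0.5,-0.18,0,0,-85,1],[0.42,-0.5,-0.18,0,0,-85,1],[0.42,-0.5,-0.18,0,0,-85,1],[0.42,-0.5,-0.18,0,0,-85,1]])

```text
t: 1.1
position: [0.3867, -0.1576, 0.372]
eef_rot: [0.608, 0.794, -0.0, 0.0]
contact_force: [0.6, 0.4, 0.3]
grip_width: 0.0882
grip_force: 0.0
```

Run:
```python
from h import *
rel(.46,.24,.40,15)
```

```text
t 1.1 pos [ 0.3867 -0.1576  0.372 ] y 15.1 q7 0.54 shift mm [364.8 174.3 -28.2] turn z 0.1
```

Emit:
jog_arm(plan=[[0.365,0.174,-0.03,0,0,0,1],[0.365,0.174,-0.03,0,0,0,1],[0.365,0.174,-0.03,0,0,0,1],[0.365,0.174,-0.03,0,0,0,1],[0.365,0.174,-0.03,0,0,0,1],[0.365,0.174,-0.03,0,0,0,1],[0.365,0.174,-0.03,0,0,0,1],[0.365,0.174,-0.03,0,0,0,1],[0.365,0.174,-0.03,0,0,0,1],[0.365,0.174,-0.03,0,0,0,1]])

```text
t: 2.1
position: [0.4614, 0.2391, 0.401]
eef_rot: [0.609, 0.793, -0.0, -0.001]
contact_force: [-0.1, -0.5, -1.0]
grip_width: 0.0882
grip_force: 0.0
```

Run:
```python
from seg import *
c=cam('wrist');save(c,'w1.png',scale=1.25);print(-c['R'].T@c['t'],c['R'][2])
for k,X in dict(red=(.596,.304,.064),blue=(.682,.0705,.064),sblue=(.5667,.093,.004),sred=(.5465,.1675,.004),roller=(.455,.35,.018)).items(): print(k,proj(c,[X])[0].round(0))
rel(.46,.24,.40,15)
```

```text
[0.44029084 0.3181266  0.5472955 ] [ 0.07887889 -0.30463504 -0.94919735]
red [411. 136.]
blue [410. 270.]
sblue [352. 231.]
sred [353. 195.]
roller [334.  84.]
t 2.1 pos [0.4618 0.2373 0.401 ] y 14.8 q7 -0.5 shift mm [ 3.1 -1.   1. ] turn z -0.2
```

View pics/w1.png

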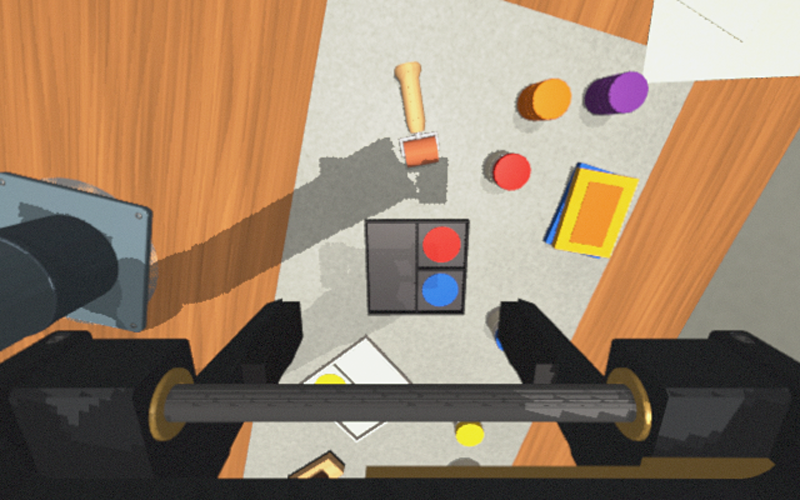

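The wrist view shows red lid at (512,171), orange and purple beyond it, the black tray at (367–469, 220–315), and the roller from the handle end (407,64) to its far end (422,166).

Run:
```python
from seg import *
c=load('wrist');q=lambda L:np.array(L)/1.25
for k,h,n,z in (('red',0,(410,137),.064),('sred',0,(353,195),.004),('sblue',108,(352,231),.004)):
    ce,st,m=blob(c,h,n,100,60);print(k,ce.round(1),st,world(c,ce,z)[0].round(4))
print('tray',world(c,q([(367,220),(469,219),(464,315),(368,315)]),.014).round(4))
R=world(c,q([(407,63),(417,126),(421,150),(422,165)]),[.018,.018,.018,.018]);print('roller',R.round(4),np.linalg.norm(R[3]-R[0]))
print('otin',world(c,q([(551,99)]),.064))
rel(.600,.304,.15,15)
save(c,'w1r.png',(290,35,380,145),4)
```

```text
red [408.9 137. ] [394 123  31  30 714] [0.5928 0.3015 0.064 ]
sred [352.9 195.1] [338 181  31  29 703] [0.5459 0.1667 0.004 ]
sblue [351.7 231.5] [338 219  29  26 614] [0.5661 0.0922 0.004 ]
tray [[0.4261 0.1767 0.014 ]
 [0.5727 0.2176 0.014 ]
 [0.6154 0.0629 0.014 ]
 [0.4645 0.0224 0.014 ]]
roller [[0.4281 0.3954 0.018 ]
 [0.4618 0.3241 0.018 ]
 [0.4759 0.295  0.018 ]
 [0.4829 0.2756 0.018 ]] 0.1317162572619868
otin [[0.60929491 0.3956481  0.064     ]]
t 2.1 pos [0.4618 0.2373 0.401 ] y 14.8 q7 -0.5 shift mm [ 29.3 151.  250.8] turn z -0.2
```

View pics/w1r.png

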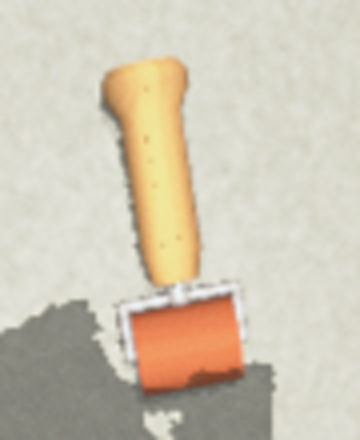

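Emit:
jog_arm(plan=[[0.029,0.144,0.25,0,0,0,1],[0.029,0.144,0.25,0,0,0,1],[0.029,0.144,0.25,0,0,0,1],[0.029,0.144,0.25,0,0,0,1],[0.029,0.144,0.25,0,0,0,1],[0.029,0.144,0.25,0,0,0,1],[0.029,0.144,0.25,0,0,0,1],[0.029,0.144,0.25,0,0,0,1]])

```text
t: 2.95
position: [0.5939, 0.3004, 0.1517]
eef_rot: [0.611, 0.791, -0.001, -0.0]
contact_force: [-0.6, -0.4, 0.4]
grip_width: 0.0879
grip_force: 0.0
```

Run:
```python
from seg import *
c=cam('wrist');ce,st,m=blob(c,0,proj(c,[(.594,.302,.064)])[0],100,60);print(ce,st,world(c,ce,.064))
rel(.594,.302,.034,15)
```

```text
[321.66900826 199.46446281] [ 294  172   56   55 2420] [[0.59420008 0.30356245 0.064     ]]
t 3.0 pos [0.5943 0.3013 0.1533] y 14.7 q7 -0.68 shift mm [  0.8  -0.2 119.3] turn z -0.3
```

Emit:
jog_arm(plan=[[0.001,0,0.05,0,0,0,1],[0.001,0,0.09,0,0,0,1],[0.001,0,0.118,0,0,0,1],[0.001,0,0.118,0,0,0,1],[0.001,0,0.118,0,0,0,0.4],[0.001,0,0.118,0,0,0,0.4],[0.001,0,0.118,0,0,0,0.4],[0.001,0,0.118,0,0,0,0.4],[0.001,0,0.118,0,0,0,0.4],[0.001,0,0.118,0,0,0,0.4]], newtons=20)

```text
t: 4.0
position: [0.5941, 0.3036, 0.0343]
eef_rot: [0.61, 0.792, 0.0, 0.0]
contact_force: [-0.6, -1.0, 3.7]
grip_width: 0.0474
grip_force: 20.0
```

Run:
```python
from seg import *
rel(.5462,.1672,.12,15); print(read_state()['grip_width'],read_state()['grip_force'])
```

```text
t 4.0 pos [0.5941 0.3036 0.0343] y 14.8 q7 -0.75 shift mm [-119.7  -80.9  -85.8] turn z -0.2
0.04740561105780079 20.00059518031776
```

Emit:
jog_arm(plan=[[0,0,-0.03,0,0,0,0.4],[0,0,-0.06,0,0,0,0.4],[-0.04,-0.027,-0.08,0,0,0,0.4],[-0.08,-0.054,-0.08,0,0,0,0.4],[-0.12,-0.081,-0.08,0,0,0,0.4],[-0.12,-0.081,-0.08,0,0,0,0.4],[-0.12,-0.081,-0.06,0,0,0,0.4],[-0.12,-0.081,-0.04,0,0,0,0.4],[-0.12,-0.081,-0.025,0,0,0,0.4],[-0.12,-0.081,-0.025,0,0,0,0.4]])

```text
t: 5.0
position: [0.5441, 0.1662, 0.0563]
eef_rot: [0.61, 0.792, -0.002, -0.001]
contact_force: [-0.7, 0.2, -3.4]
grip_width: 0.0476
grip_force: 20.0
```

Run:
```python
from seg import *
rel(.5462,.1672,.038,15); print(read_state()['grip_width'],read_state()['grip_force'],read_state()['contact_force'])
```

```text
t 5.0 pos [0.5441 0.1662 0.0563] y 14.8 q7 -0.64 shift mm [ 0.5  2.3 18.3] turn z -0.2
0.04761071349132305 19.999173106625676 [-0.70928117  0.2139515  -3.36362641]
```

Emit:
jog_arm(plan=[[0,0.001,0.006,0,0,0,0.4],[0,0.001,0.012,0,0,0,0.4],[0,0.001,0.016,0,0,0,0.4],[0,0.001,0.018,0,0,0,0.4],[0,0.001,0.019,0,0,0,0.4],[0,0.001,0.019,0,0,0,0.4]])

```text
t: 5.6
position: [0.5469, 0.167, 0.0396]
eef_rot: [0.61, 0.792, 0.0, 0.0]
contact_force: [-1.2, 0.6, -2.9]
grip_width: 0.0473
grip_force: 20.0
```

Emit:
jog_arm(plan=[[0,0,0.001,0,0,0,0.4],[0,0,0.001,0,0,0,0.4],[0,0,0.002,0,0,0,0.4],[0,0,0.002,0,0,0,0.4]])

```text
t: 6.0
position: [0.547, 0.167, 0.0382]
eef_rot: [0.61, 0.792, -0.0, 0.0]
contact_force: [-2.1, -1.2, 4.0]
grip_width: 0.0478
grip_force: 20.0
```

Emit:
jog_arm(plan=[[0,0,0,0,0,0,0.6],[0,0,0,0,0,0,0.75],[0,0,0,0,0,0,0.75],[0,0,-0.03,0,0,0,0.75],[0,0,-0.07,0,0,0,0.75],[0,0,-0.11,0,0,0,1],[-0.127,0.104,-0.12,0,0,0,1],[-0.127,0.104,-0.12,0,0,0,1],[-0.127,0.104,-0.12,0,0,0,1],[-0.127,0.104,-0.12,0,0,0,1]])

```text
t: 7.0
position: [0.6838, 0.0646, 0.1574]
eef_rot: [0.613, 0.79, -0.0, 0.002]
contact_force: [-0.0, -0.0, -0.5]
grip_width: 0.0883
grip_force: 0.0
```

Run:
```python
from seg import *
c=cam('wrist')
for h,X in ((108,(.68,.071,.064)),(0,(.547,.167,.068))):
    ce,st,m=blob(c,h,proj(c,[X])[0],100,60);print(ce,st,world(c,ce,X[2]))
rel(.680,.071,.034,15);save(c,'w2.png')
```

```text
[317.94624126 195.61407343] [ 291  169   55   54 2288] [[0.68102293 0.06843826 0.064     ]]
[177.10793515  31.43515358] [ 133    0  101   76 4688] [[0.55407724 0.16352233 0.068     ]]
t 7.0 pos [0.6838 0.065  0.1572] y 14.3 q7 -0.29 shift mm [  7.1  -2.4 123.2] turn z -0.7
```

View pics/w2.png

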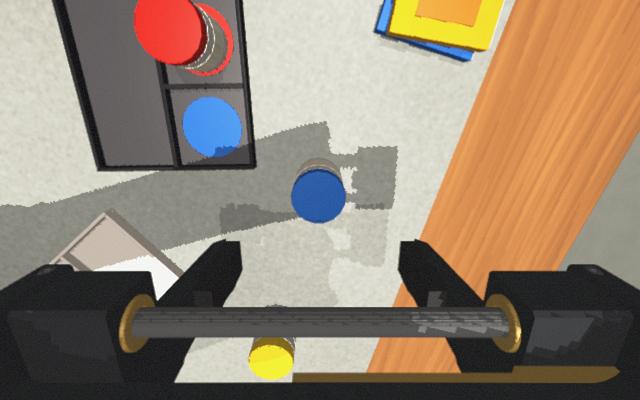

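The red tin stands upright on its spot, seen at (170,30)–(205,40); the blue lid is at (318,195).

Emit:
jog_arm(plan=[[0.005,-0.002,0.05,0,0,0,1],[0.005,-0.002,0.09,0,0,0,1],[0.005,-0.002,0.122,0,0,0,1],[0.005,-0.002,0.122,0,0,0,1],[0.005,-0.002,0.122,0,0,0,0.4],[0.005,-0.002,0.122,0,0,0,0.4],[0.005,-0.002,0.122,0,0,0,0.4],[0.005,-0.002,0.122,0,0,0,0.4],[0.005,-0.002,0.122,0,0,0,0.4]])

```text
t: 7.95
position: [0.6772, 0.075, 0.0366]
eef_rot: [0.61, 0.792, 0.001, 0.001]
contact_force: [0.9, -0.5, 0.3]
grip_width: 0.0504
grip_force: 0.5
```

Run:
```python
from seg import *
rel(.5664,.0925,.12,15)
```

```text
t 8.0 pos [0.6772 0.075  0.0366] y 14.8 q7 -0.37 shift mm [  45.1 -102.6  -83.6] turn z -0.2
```

Emit:
jog_arm(plan=[[0,0,0,0,0,0,0.4],[0,0,0,0,0,0,0.4],[0,0,0,0,0,0,0.4]])

```text
t: 8.25
position: [0.6772, 0.0751, 0.0364]
eef_rot: [0.61, 0.792, 0.0, 0.001]
contact_force: [-0.5, 0.1, 5.6]
grip_width: 0.047
grip_force: 20.0
```

Run:
```python
from seg import *
c=cam('wrist')
ce,st,m=blob(c,108,proj(c,[(.68,.07,.064)])[0],100,40);print(ce,st,world(c,ce,.064))
rel(.5664,.0925,.12,15)
```

```text
[319.53155537 279.88558632] [ 270  246   99   61 4912] [[0.67625632 0.07708799 0.064     ]]
t 8.3 pos [0.6772 0.0751 0.0364] y 14.7 q7 -0.37 shift mm [  45.  -102.6  -83.7] turn z -0.3
```

Emit:
jog_arm(plan=[[0,0,-0.03,0,0,0,0.4],[0,0,-0.07,0,0,0,0.4],[0.022,-0.05,-0.08,0,0,0,0.4],[0.045,-0.103,-0.08,0,0,0,0.4],[0.045,-0.103,-0.08,0,0,0,0.4],[0.045,-0.103,-0.08,0,0,0,0.4],[0.045,-0.103,-0.05,0,0,0,0.4],[0.045,-0.103,-0.025,0,0,0,0.4],[0.045,-0.103,-0.02,0,0,0,0.4],[0.045,-0.103,-0.02,0,0,0,0.4]])

```text
t: 9.3
position: [0.5656, 0.0921, 0.0548]
eef_rot: [0.611, 0.792, -0.0, -0.001]
contact_force: [0.4, 0.2, -1.5]
grip_width: 0.0472
grip_force: 20.0
```

Run:
```python
from seg import *
rel(.5664,.0925,.040,15)
c=cam('wrist');save(c,'w3.png')
```

```text
t 9.3 pos [0.5656 0.0921 0.0548] y 14.7 q7 -0.51 shift mm [ 0.2  0.9 14.8] turn z -0.3
```

View pics/w3.png

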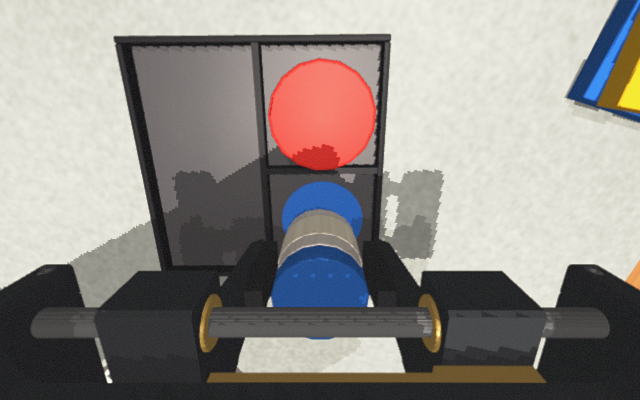

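The blue tin is held upright over its pocket, lid at (320,280), with the red lid at (322,114) centred in its pocket. I'll lower it now.

Emit:
jog_arm(plan=[[0,0,0.005,0,0,0,0.4],[0,0,0.01,0,0,0,0.4],[0,0,0.013,0,0,0,0.4],[0,0,0.014,0,0,0,0.4],[0,0,0.015,0,0,0,0.4],[0,0,0.015,0,0,0,0.4]])

```text
t: 9.95
position: [0.5655, 0.0923, 0.0406]
eef_rot: [0.61, 0.792, 0.0, 0.0]
contact_force: [0.5, -0.3, -1.8]
grip_width: 0.047
grip_force: 20.0
```

Emit:
jog_arm(plan=[[0,0,0.001,0,0,0,0.4],[0,0,0.001,0,0,0,0.4]])

```text
t: 10.15
position: [0.5656, 0.0924, 0.0404]
eef_rot: [0.61, 0.792, -0.0, 0.0]
contact_force: [-2.8, -0.7, 5.2]
grip_width: 0.0467
grip_force: 20.0
```

Emit:
jog_arm(plan=[[0,0,0,0,0,0,0.6],[0,0,0,0,0,0,0.75],[0,0,0,0,0,0,0.75],[0,0,-0.04,0,0,0,0.75],[0,0,-0.08,0,0,0,0.75],[0,0,-0.12,0,0,0,1],[0.263,-0.044,-0.18,0,0,-10,1],[0.263,-0.044,-0.18,0,0,-10,1],[0.263,-0.044,-0.18,0,0,-10,1],[0.263,-0.044,-0.18,0,0,-10,1]])

```text
t: 11.15
position: [0.4845, 0.2715, 0.204]
eef_rot: [0.539, 0.842, 0.0, 0.0]
contact_force: [0.5, -0.8, -0.5]
grip_width: 0.0876
grip_force: 0.0
```

Emit:
jog_arm(plan=[[0.05,0,0,0,0,0,0.8],[0.05,0,0,0,0,0,0.8],[0.05,0,0,0,0,0,0.8],[0.05,0,0,0,0,0,0.8]])

```text
t: 11.55
position: [0.4651, 0.3141, 0.203]
eef_rot: [0.54, 0.842, -0.001, 0.0]
contact_force: [-0.1, -0.8, -0.4]
grip_width: 0.0703
grip_force: 0.0
```

Run:
```python
from seg import *
rel(.4555,.3355,.10,24.6)
c=cam('wrist');save(c,'w4.png')
print(proj(c,[(.4281,.3954,.018),(.4555,.3355,.018),(.483,.2756,.018)]))
```

```text
t 11.6 pos [0.4651 0.3141 0.203 ] y 24.7 q7 -0.66 shift mm [ 23.6   0.3 103. ] turn z 0.1
[[320.69975242  93.06302813]
 [320.56292947 154.88569632]
 [320.51811409 209.39710724]]
```

View pics/w4.png

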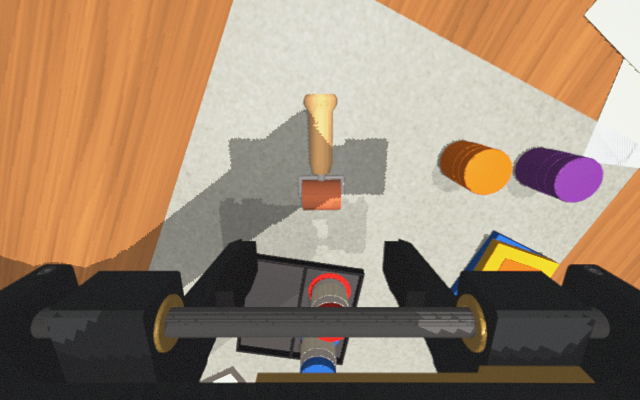

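The roller is aligned with the tool: handle end (320,93), roller end (321,210), matching the prediction.

Emit:
jog_arm(plan=[[0.028,0,0.05,0,0,0,0.8],[0.028,0,0.1,0,0,0,0.8],[0.028,0,0.15,0,0,0,0.8],[0.028,0,0.17,0,0,0,0.8],[0.028,0,0.185,0,0,0,0.8],[0.028,0,0.192,0,0,0,0.8],[0.028,0,0.192,0,0,0,0.8],[0.028,0,0.192,0,0,0,0.8]])

```text
t: 12.4
position: [0.4537, 0.3415, 0.0128]
eef_rot: [0.539, 0.842, 0.001, 0.0]
contact_force: [0.5, -0.0, 0.3]
grip_width: 0.0706
grip_force: 0.0
```

Run:
```python
from seg import *
rel(.4538,.3391,.006,24.6)
```

```text
t 12.4 pos [0.4537 0.3415 0.0128] y 24.7 q7 -0.9 shift mm [-2.2 -0.9  6.8] turn z 0.1
```

Emit:
jog_arm(plan=[[-0.002,-0.001,0.006,0,0,0,0.8],[-0.002,-0.001,0.006,0,0,0,0.15],[-0.002,-0.001,0.006,0,0,0,0.15],[-0.002,-0.001,0.006,0,0,0,0.15],[-0.002,-0.001,0.006,0,0,0,0.15],[-0.002,-0.001,0.006,0,0,0,0.15],[-0.002,-0.001,0.006,0,0,0,0.15],[-0.002,-0.001,0.006,0,0,0,0.15],[-0.002,-0.001,0.006,0,0,0,0.15]])

```text
t: 13.3
position: [0.4527, 0.3389, 0.0056]
eef_rot: [0.539, 0.842, 0.0, 0.0]
contact_force: [0.5, 0.3, 0.2]
grip_width: 0.0252
grip_force: 20.0
```

Run:
```python
from seg import *
O=np.array([.5194,.120]);a=np.radians(15.2);R=np.array([[np.cos(a),-np.sin(a)],[np.sin(a),np.cos(a)]])
p=O+R@[-.038,.004];print(p); rel(p[0],p[1],.12,15.2)
```

```text
[0.48168062 0.11389688]
t 13.3 pos [0.4527 0.3389 0.0056] y 24.8 q7 -0.91 shift mm [-216.5  -67.9 -114.5] turn z 9.6
```

Emit:
jog_arm(plan=[[0,0,-0.03,0,0,0,0.15],[0,0,-0.07,0,0,0,0.15],[0,0,-0.11,0,0,0,0.15],[-0.05,-0.017,-0.11,0,0,3,0.15],[-0.1,-0.034,-0.11,0,0,6,0.15],[-0.15,-0.05,-0.11,0,0,9.6,0.15],[-0.2,-0.065,-0.11,0,0,9.6,0.15],[-0.216,-0.068,-0.11,0,0,9.6,0.15],[-0.216,-0.068,-0.1,0,0,9.6,0.15],[-0.216,-0.068,-0.09,0,0,9.6,0.15]])

```text
t: 14.3
position: [0.4813, 0.1138, 0.095]
eef_rot: [0.608, 0.794, 0.0, -0.0]
contact_force: [-0.1, 0.2, -2.1]
grip_width: 0.0249
grip_force: 20.0
```

Emit:
jog_arm(plan=[[0,0,0,0,0,0,0.15],[0,0,0,0,0,0,0.15]])

```text
t: 14.5
position: [0.4806, 0.1159, 0.0952]
eef_rot: [0.607, 0.795, -0.0, -0.001]
contact_force: [-0.2, 0.5, -1.8]
grip_width: 0.0251
grip_force: 20.0
```

Run:
```python
from seg import *
rel(.4817,.1139,.011,15.2)
c=cam('wrist');save(c,'w5.png')
c=cam('side');save(c,'s5.png',(220,150,440,320),2.5)
```

```text
t 14.5 pos [0.4806 0.1159 0.0952] y 15.3 q7 -0.59 shift mm [-2.3  0.7 84.2] turn z 0.1
```

View pics/w5.png

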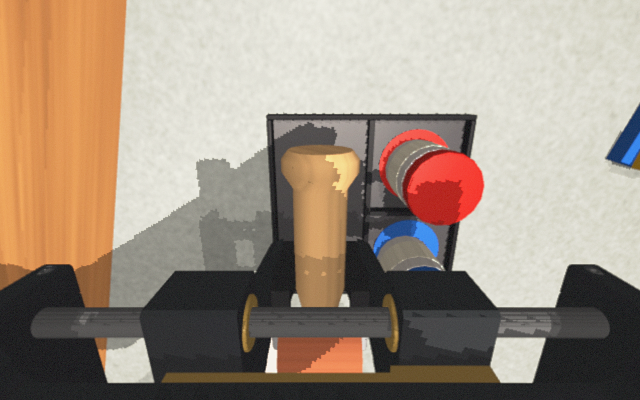

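The wrist view shows the roller held with its handle end at (320,160) over the long compartment, parallel to the walls (x 270–368).

Emit:
jog_arm(plan=[[-0.002,0,0.02,0,0,0,0.15],[-0.002,0,0.04,0,0,0,0.15],[-0.002,0,0.055,0,0,0,0.15],[-0.002,0,0.065,0,0,0,0.15],[-0.002,0,0.072,0,0,0,0.15],[-0.002,0,0.077,0,0,0,0.15],[-0.002,0,0.08,0,0,0,0.15],[-0.002,0,0.082,0,0,0,0.15],[-0.002,0,0.083,0,0,0,0.15],[-0.002,0,0.083,0,0,0,0.15]])

```text
t: 15.6
position: [0.4819, 0.1122, 0.0126]
eef_rot: [0.608, 0.794, 0.0, 0.0]
contact_force: [0.4, 0.5, -1.2]
grip_width: 0.0252
grip_force: 20.0
```

Emit:
jog_arm(plan=[[0,0,0.001,0,0,0,0.15],[0,0,0.0015,0,0,0,0.15],[0,0,0.002,0,0,0,0.15],[0,0,0.002,0,0,0,0.15]])

```text
t: 16.0
position: [0.4818, 0.1122, 0.0105]
eef_rot: [0.608, 0.794, -0.0, -0.0]
contact_force: [-0.7, 0.3, -1.3]
grip_width: 0.0253
grip_force: 20.0
```

Emit:
jog_arm(plan=[[0,0,0.0005,0,0,0,0.15],[0,0,0.001,0,0,0,0.15],[0,0,0.001,0,0,0,0.15]])

```text
t: 16.3
position: [0.4819, 0.1122, 0.0096]
eef_rot: [0.608, 0.794, -0.0, 0.0]
contact_force: [-0.2, -0.7, -0.1]
grip_width: 0.0253
grip_force: 20.0
```

Emit:
jog_arm(plan=[[0,0,0.0005,0,0,0,0.15],[0,0,0.0005,0,0,0,0.15]])

```text
t: 16.5
position: [0.4819, 0.1122, 0.0094]
eef_rot: [0.608, 0.794, -0.0, 0.0]
contact_force: [-1.5, -0.7, 5.8]
grip_width: 0.0254
grip_force: 20.0
```

Emit:
jog_arm(plan=[[0,0,0,0,0,0,0.36],[0,0,0,0,0,0,0.36],[0,0,0,0,0,0,0.36],[0,0,-0.01,0,0,0,0.36],[0,0,-0.03,0,0,0,0.36],[0,0,-0.07,0,0,0,0.36],[0,0,-0.12,0,0,0,0.8],[0,0,-0.17,0,0,0,1],[0,0,-0.2,0,0,0,1],[0,0,-0.2,0,0,0,1]])

```text
t: 17.5
position: [0.4841, 0.1132, 0.2135]
eef_rot: [0.608, 0.794, 0.003, 0.003]
contact_force: [-0.6, -0.4, -0.2]
grip_width: 0.0613
grip_force: 0.0
```

Run:
```python
from seg import *
c=cam('side');save(c,'s6.png',(260,130,460,290),3)
rel(.63,-.15,.24,40)
```

```text
t 17.6 pos [0.4829 0.1124 0.2111] y 15.1 q7 -0.43 shift mm [-291.7   73.6  -28.3] turn z -24.9
```

View pics/s6.png

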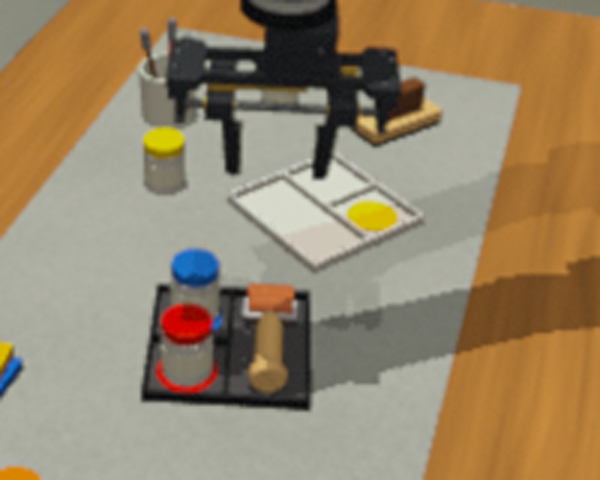

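Black kit is complete: red tin (187,340), blue (195,280), roller flat in the long compartment (268,340), all standing or lying properly.

Emit:
jog_arm(plan=[[-0.274,0.128,0,0,0,50.6,1],[-0.274,0.128,0,0,0,50.6,1],[-0.274,0.128,0,0,0,50.6,1],[-0.274,0.128,0,0,0,50.6,1],[-0.274,0.128,0,0,0,50.6,1],[-0.274,0.128,0.04,0,0,50.6,1],[-0.274,0.128,0.04,0,0,50.6,1],[-0.274,0.128,0.04,0,0,50.6,1],[-0.274,0.128,0.04,0,0,50.6,1],[-0.274,0.128,0.04,0,0,50.6,1]])

```text
t: 18.55
position: [0.6767, -0.1163, 0.1699]
eef_rot: [0.888, 0.46, 0.001, -0.0]
contact_force: [0.6, 1.2, 0.2]
grip_width: 0.0876
grip_force: 0.0
```

Run:
```python
from seg import *
c=cam('wrist');save(c,'w7.png')
ce,st,m=blob(c,28,proj(c,[(.6786,-.119,.064)])[0],100,60);w=world(c,ce,.064)[0];print(ce,st,w)
rel(w[0],w[1],.034,-35.5)
```

```text
[325.27537594 199.64003759] [ 300  174   52   52 2128] [ 0.67885861 -0.12181504  0.064     ]
t 18.6 pos [ 0.6769 -0.1167  0.1702] y -35.3 q7 -0.79 shift mm [ -3.2   4.5 136.2] turn z 0.2
```

View pics/w7.png

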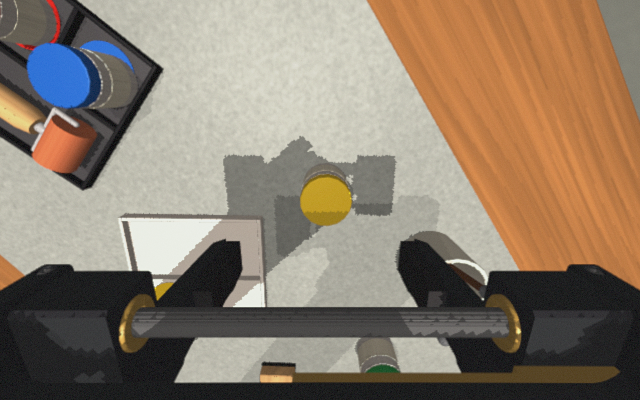

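Yellow lid at (325,200); the jar at (450,265) is close to the right-hand gripper side, so I'll turn back to 15° for the descent.

Emit:
jog_arm(plan=[[-0.002,0.004,0,0,0,-50,1],[-0.002,0.004,0,0,0,-50,1],[-0.002,0.004,0,0,0,-50,1],[-0.002,0.004,0,0,0,-50,1],[-0.002,0.004,0,0,0,-50,1],[-0.002,0.004,0.02,0,0,-50,1],[-0.002,0.004,0.02,0,0,-50,1]])

```text
t: 19.3
position: [0.6775, -0.1221, 0.1477]
eef_rot: [0.611, 0.792, -0.001, -0.001]
contact_force: [0.7, 0.3, -0.9]
grip_width: 0.0881
grip_force: 0.0
```

Run:
```python
from seg import *
c=cam('wrist')
ce,st,m=blob(c,28,proj(c,[(.6786,-.12,.064)])[0],100,60);w=world(c,ce,.064)[0];print(ce,st,w)
rel(w[0],w[1],.034,15)
```

```text
[320.23058542 203.82317802] [ 292  176   57   57 2511] [ 0.67706773 -0.12142432  0.064     ]
t 19.4 pos [ 0.6781 -0.1221  0.1488] y 14.5 q7 -0.02 shift mm [  0.8  -0.7 114.8] turn z -0.5
```

Emit:
jog_arm(plan=[[0,0,0.05,0,0,0,1],[0,0,0.09,0,0,0,1],[0,0,0.114,0,0,0,1],[0,0,0.114,0,0,0,1],[0,0,0.114,0,0,0,0.4],[0,0,0.114,0,0,0,0.4],[0,0,0.114,0,0,0,0.4],[0,0,0.114,0,0,0,0.4],[0,0,0.114,0,0,0,0.4],[0,0,0.114,0,0,0,0.4]])

```text
t: 20.35
position: [0.6793, -0.1229, 0.0356]
eef_rot: [0.612, 0.791, -0.0, 0.0]
contact_force: [-1.1, -0.3, 5.2]
grip_width: 0.0476
grip_force: 20.0
```

Run:
```python
from seg import *
rel(.4333,-.1397,.12,15)
```

```text
t 20.4 pos [ 0.6793 -0.1229  0.0356] y 14.5 q7 -0.08 shift mm [  45.5 -242.3  -84.5] turn z -0.5
```

Emit:
jog_arm(plan=[[0,0,-0.03,0,0,0,0.4],[0,0,-0.07,0,0,0,0.4],[0.008,-0.045,-0.09,0,0,0,0.4],[0.017,-0.092,-0.09,0,0,0,0.4],[0.026,-0.14,-0.09,0,0,0,0.4],[0.035,-0.188,-0.09,0,0,0,0.4],[0.043,-0.23,-0.09,0,0,0,0.4],[0.0455,-0.242,-0.09,0,0,0,0.4],[0.0455,-0.242,-0.07,0,0,0,0.4],[0.0455,-0.242,-0.06,0,0,0,0.4]])

```text
t: 21.35
position: [0.4332, -0.1398, 0.0943]
eef_rot: [0.612, 0.791, -0.0, -0.0]
contact_force: [-0.7, 0.1, -0.5]
grip_width: 0.0476
grip_force: 20.0
```

Emit:
jog_arm(plan=[[0,0,0.02,0,0,0,0.4],[0,0,0.03,0,0,0,0.4],[0,0,0.03,0,0,0,0.4]])

```text
t: 21.65
position: [0.433, -0.1389, 0.0639]
eef_rot: [0.612, 0.791, -0.0, -0.001]
contact_force: [-0.3, -0.4, -2.1]
grip_width: 0.0474
grip_force: 20.0
```

Run:
```python
from seg import *
rel(.4333,-.1397,.0405,15)
c=cam('wrist');save(c,'w8.png')
```

```text
t 21.6 pos [ 0.433  -0.1389  0.0639] y 14.6 q7 -0.13 shift mm [-0.9  0.1 23.4] turn z -0.4
```

View pics/w8.png

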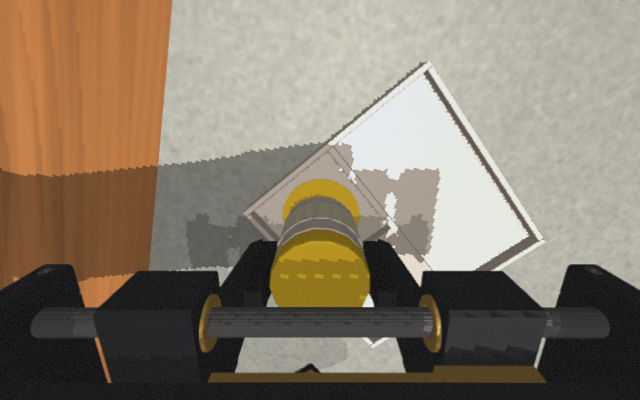

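The yellow tin is over its spot (320,195); visible tray corners are (428,64), (543,240), (247,213).

Emit:
jog_arm(plan=[[-0.001,0,0.008,0,0,0,0.4],[-0.001,0,0.014,0,0,0,0.4],[-0.001,0,0.019,0,0,0,0.4],[-0.001,0,0.022,0,0,0,0.4],[-0.001,0,0.023,0,0,0,0.4],[-0.001,0,0.023,0,0,0,0.4]])

```text
t: 22.3
position: [0.4337, -0.1405, 0.0419]
eef_rot: [0.612, 0.791, -0.0, -0.0]
contact_force: [-0.8, 0.0, -1.8]
grip_width: 0.0476
grip_force: 20.0
```

Run:
```python
from seg import *
c=load('wrist');print(world(c,[(428,63),(544,240),(247,213)],.014))
```

```text
[[ 0.47024986 -0.02212946  0.014     ]
 [ 0.5956969  -0.11234177  0.014     ]
 [ 0.38075781 -0.14668006  0.014     ]]
```

Emit:
jog_arm(plan=[[0,0,0.001,0,0,0,0.4],[0,0,0.0015,0,0,0,0.4],[0,0,0.0015,0,0,0,0.4]])

```text
t: 22.6
position: [0.4337, -0.1405, 0.0405]
eef_rot: [0.612, 0.791, -0.0, 0.0]
contact_force: [-0.4, -0.1, -2.1]
grip_width: 0.0477
grip_force: 20.0
```

Emit:
jog_arm(plan=[[0,0,0.0005,0,0,0,0.4],[0,0,0.001,0,0,0,0.4],[0,0,0.001,0,0,0,0.4]])

```text
t: 22.9
position: [0.4337, -0.1405, 0.0395]
eef_rot: [0.612, 0.791, -0.0, 0.0]
contact_force: [0.0, -0.8, -1.3]
grip_width: 0.0475
grip_force: 20.0
```

Emit:
jog_arm(plan=[[0,0,0.0005,0,0,0,0.4],[0,0,0.0005,0,0,0,0.4]])

```text
t: 23.1
position: [0.4337, -0.1405, 0.0394]
eef_rot: [0.612, 0.791, -0.0, 0.0]
contact_force: [-2.7, -0.1, 7.1]
grip_width: 0.0478
grip_force: 20.0
```

Emit:
jog_arm(plan=[[0,0,0,0,0,0,0.6],[0,0,0,0,0,0,0.75],[0,0,0,0,0,0,0.75],[0,0,-0.04,0,0,0,0.75],[0,0,-0.08,0,0,0,0.75],[0,0,-0.13,0,0,0,1],[-0.19,-0.037,-0.16,0,0,51.5,1],[-0.19,-0.037,-0.16,0,0,51.5,1],[-0.19,-0.037,-0.16,0,0,51.5,1],[-0.19,-0.037,-0.16,0,0,51.5,1]])

```text
t: 24.1
position: [0.4451, -0.3364, 0.1995]
eef_rot: [0.82, 0.572, -0.0, 0.0]
contact_force: [0.4, -0.1, -0.5]
grip_width: 0.0881
grip_force: 0.0
```

Run:
```python
from seg import *
rel(.446,-.335,.2,-37)
```

```text
t 24.1 pos [ 0.4451 -0.3364  0.1995] y -20.2 q7 -0.1 shift mm [ 1.6  0.3 -0.5] turn z 16.8
```

Emit:
jog_arm(plan=[[0,0,0,0,0,17,1],[0,0,0,0,0,17,1],[0,0,0,0,0,17,1],[0,0,0,0,0,17,1]])

```text
t: 24.5
position: [0.4456, -0.3333, 0.1989]
eef_rot: [0.893, 0.45, -0.0, -0.0]
contact_force: [-0.7, -0.7, -0.2]
grip_width: 0.0882
grip_force: 0.0
```

Run:
```python
from seg import *
rel(.446,-.335,.2,-37)
c=cam('wrist');save(c,'w9.png')
```

```text
t 24.5 pos [ 0.4456 -0.3333  0.1989] y -36.6 q7 -0.36 shift mm [-1.1  1.3 -1.1] turn z 0.4
```

View pics/w9.png

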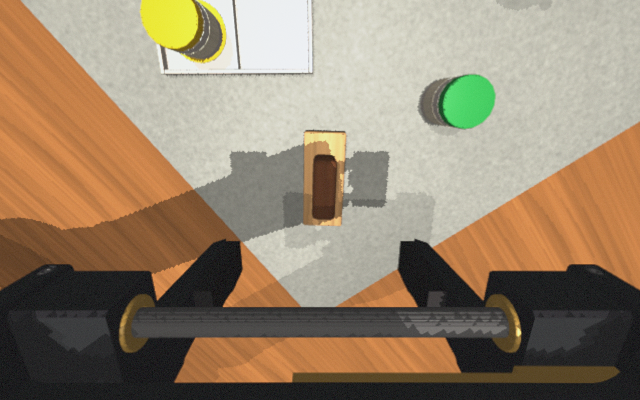

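The yellow tin stands in its pocket (170–205, 20–40). The block shows base corners (305,131), (345,131), (303,224), (343,224), grip bar top about (324,188), aligned with the tool.

Run:
```python
from seg import *
c=load('wrist');B=world(c,[(305,131),(345,131),(344,224),(302,224)],.022);print(B.round(4),B.mean(0))
e=B[0]+B[1]-B[2]-B[3];print(np.degrees(np.arctan2(e[1],e[0])),np.linalg.norm(e)/2,np.linalg.norm(B[0]-B[1]))
G=world(c,[(324.5,155),(324.5,219)],.062);print(G,G.mean(0))
rel(*B.mean(0)[:2],.03,-37)
```

```text
[[ 0.4629 -0.2832  0.022 ]
 [ 0.4974 -0.3089  0.022 ]
 [ 0.4341 -0.3972  0.022 ]
 [ 0.3938 -0.3674  0.022 ]] [ 0.44704807 -0.33916795  0.022     ]
52.50394965264535 0.10875642299319259 0.043071368574144966
[[ 0.46808306 -0.31056432  0.062     ]
 [ 0.42851378 -0.36449295  0.062     ]] [ 0.44829842 -0.33752863  0.062     ]
t 24.6 pos [ 0.4456 -0.3333  0.1989] y -36.6 q7 -0.36 shift mm [ -3.9   4.7 168.9] turn z 0.4
```

Emit:
jog_arm(plan=[[-0.003,0.0045,0.05,0,0,0,0.8],[-0.003,0.0045,0.1,0,0,0,0.8],[-0.003,0.0045,0.14,0,0,0,0.8],[-0.003,0.0045,0.16,0,0,0,0.8],[-0.003,0.0045,0.167,0,0,0,0.8],[-0.003,0.0045,0.167,0,0,0,0.8],[-0.003,0.0045,0.167,0,0,0,0.8]])

```text
t: 25.25
position: [0.4484, -0.3392, 0.0332]
eef_rot: [0.894, 0.448, 0.001, 0.001]
contact_force: [-0.4, -0.1, -0.2]
grip_width: 0.0705
grip_force: 0.0
```

Run:
```python
from seg import *
rel(.4475,-.3385,.031,-37)
```

```text
t 25.2 pos [ 0.4484 -0.3392  0.0332] y -36.8 q7 -0.5 shift mm [ 0.  -1.1  2.2] turn z 0.2
```

Emit:
jog_arm(plan=[[0,-0.001,0.001,0,0,0,0.1],[0,-0.001,0.001,0,0,0,0.1],[0,-0.001,0.001,0,0,0,0.1],[0,-0.001,0.001,0,0,0,0.1],[0,-0.001,0.001,0,0,0,0.1],[0,-0.001,0.001,0,0,0,0.1],[0,-0.001,0.001,0,0,0,0.1],[0,-0.001,0.001,0,0,0,0.1]])

```text
t: 26.05
position: [0.4467, -0.3383, 0.031]
eef_rot: [0.894, 0.448, 0.0, 0.0]
contact_force: [0.4, 0.6, 0.4]
grip_width: 0.0238
grip_force: 19.9
```

Run:
```python
from seg import *
rel(.5102,-.0991,.13,54.3)
```

```text
t 26.1 pos [ 0.4467 -0.3383  0.031 ] y -36.8 q7 -0.5 shift mm [229.5 -92.5 -99. ] turn z 88.9
```

Emit:
jog_arm(plan=[[0,0,-0.04,0,0,0,0.1],[0,0,-0.09,0,0,0,0.1],[0,0,-0.1,0,0,-8,0.1],[0,0,-0.1,0,0,-16,0.1],[0,0,-0.1,0,0,-24,0.1],[0.045,-0.018,-0.1,0,0,-32,0.1],[0.09,-0.036,-0.1,0,0,-40,0.1],[0.135,-0.054,-0.1,0,0,-48,0.1],[0.18,-0.072,-0.1,0,0,-56,0.1],[0.22,-0.088,-0.1,0,0,-64,0.1]])

```text
t: 27.05
position: [0.5079, -0.107, 0.1309]
eef_rot: [0.518, 0.855, 0.0, -0.0]
contact_force: [0.5, 0.3, -2.4]
grip_width: 0.024
grip_force: 19.9
```

Run:
```python
from seg import *
rel(.5102,-.0991,.13,54.3)
```

```text
t 27.1 pos [ 0.5079 -0.107   0.1309] y 27.6 q7 0.08 shift mm [5.9 5.7 0.9] turn z -26.7
```

Emit:
jog_arm(plan=[[0.006,0.006,0,0,0,-9,0.1],[0.006,0.006,0,0,0,-18,0.1],[0.006,0.006,0,0,0,-26.7,0.1],[0.006,0.006,0.02,0,0,-26.7,0.1],[0.006,0.006,0.05,0,0,-26.7,0.1],[0.006,0.006,0.06,0,0,-26.7,0.1],[0.006,0.006,0.06,0,0,-26.7,0.1],[0.006,0.006,0.06,0,0,-26.7,0.1]])

```text
t: 27.85
position: [0.511, -0.1011, 0.0716]
eef_rot: [0.31, 0.951, 0.0, 0.0]
contact_force: [1.5, -0.1, -2.3]
grip_width: 0.0239
grip_force: 20.0
```

Run:
```python
from seg import *
rel(.5102,-.0991,.036,54.3)
c=cam('wrist');save(c,'w10.png')
```

```text
t 27.9 pos [ 0.511  -0.1011  0.0716] y 53.9 q7 0.39 shift mm [ 1.8  1.1 35.6] turn z -0.4
```

View pics/w10.png

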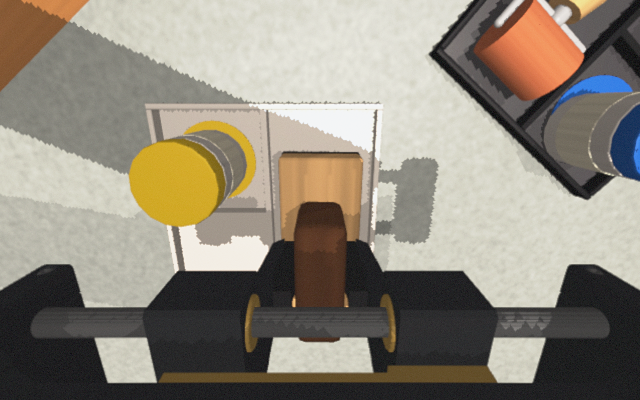

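The block (280–362 wide) hangs between the divider (270) and the outer wall (377) and parallel to them; lowering.

Emit:
jog_arm(plan=[[0.002,0.001,0.01,0,0,-0.4,0.1],[0.002,0.001,0.02,0,0,-0.4,0.1],[0.002,0.001,0.027,0,0,-0.4,0.1],[0.002,0.001,0.031,0,0,-0.4,0.1],[0.002,0.001,0.034,0,0,-0.4,0.1],[0.002,0.001,0.035,0,0,-0.4,0.1],[0.002,0.001,0.035,0,0,-0.4,0.1]])

```text
t: 28.6
position: [0.5096, -0.0992, 0.036]
eef_rot: [0.307, 0.952, 0.0, -0.0]
contact_force: [-0.3, 0.7, -1.8]
grip_width: 0.024
grip_force: 20.0
```

Emit:
jog_arm(plan=[[0,0,0.0005,0,0,0,0.1],[0,0,0.001,0,0,0,0.1],[0,0,0.001,0,0,0,0.1]])

```text
t: 28.9
position: [0.5099, -0.0993, 0.0352]
eef_rot: [0.307, 0.952, 0.0, 0.0]
contact_force: [0.8, -0.5, 0.2]
grip_width: 0.0238
grip_force: 20.0
```

Emit:
jog_arm(plan=[[0,0,0.0005,0,0,0,0.1],[0,0,0.0005,0,0,0,0.1]])

```text
t: 29.1
position: [0.51, -0.0994, 0.035]
eef_rot: [0.307, 0.952, -0.0, 0.0]
contact_force: [-1.1, -1.4, 4.7]
grip_width: 0.0235
grip_force: 20.0
```

Emit:
jog_arm(plan=[[0,0,0,0,0,0,0.45],[0,0,0,0,0,0,0.45],[0,0,0,0,0,0,0.45],[0,0,-0.02,0,0,0,0.45],[0,0,-0.06,0,0,0,0.45],[0,0,-0.1,0,0,0,0.45],[0,0,-0.15,0,0,0,0.45],[0,0,-0.2,0,0,0,0.45],[0,0,-0.25,0,0,0,0.45],[0,0,-0.25,0,0,0,0.45]])

```text
t: 30.1
position: [0.5129, -0.0986, 0.2906]
eef_rot: [0.307, 0.952, 0.001, 0.005]
contact_force: [0.1, -0.2, -0.1]
grip_width: 0.0395
grip_force: 0.0
```

Run:
```python
from seg import *
c=cam('side');save(c,'s11.png',(200,110,460,300),3)
```

```text
(no output)
```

View pics/s11.png

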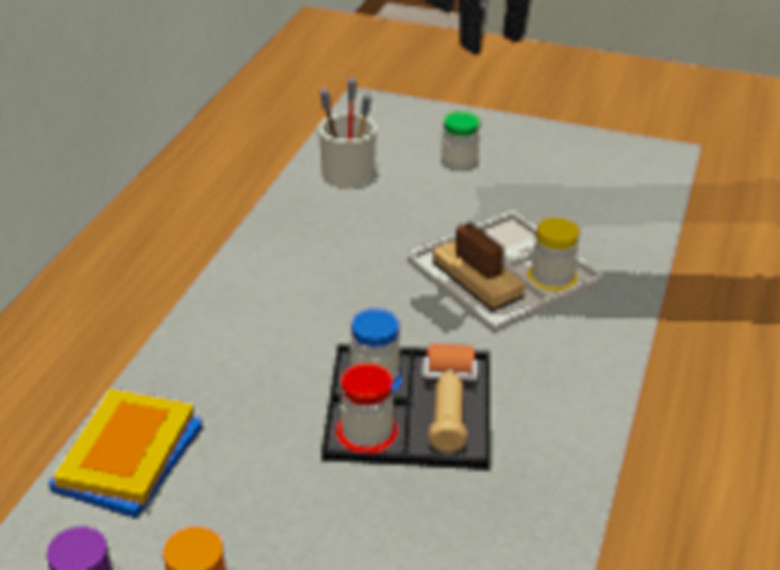

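Both kits are complete: the block is flat at (478,270), the yellow tin at (555,255), red at (367,405), blue at (375,345) and the roller at (449,400). Everything else is untouched and the arm is clear.

```bash
python3 -c "
from workcell import *
print(finish_job())"
```

```text
the job is handed in; nothing more can be done
None
```

I made up both kits as asked and handed the job in after about 30 s of robot time. The last side-camera picture shows all five items upright or flat in their places, with the green tin, books and jar still where they were.

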